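# Slide the nightingale under the magnifier to the ball detent and hold

## Task

Take hold of the upright nickel knob at the end of the slide's draw bar and slide the gilded nightingale along its rail, in under the smoked-glass magnifier, until you feel the spring ball click into the notch between the two pins of the slide. Stop there and do not run on past the notch; finish while still holding: the program ends with the fingers gripping the knob and the slide seated and still at the notch. Do not knock the magnifier stand, and leave the loose parts and tools lying around the rail where they are.

Things in the scene. Friction and masses are not known exactly. Their poses are not given: they have to be found in the camera images.
- rail_base: fixed dark steel base plate on the table, 160 mm (its x) by 340 mm (its y) by 12 mm, with two low rails along y and a brass stop bar at each end (34 mm high). Origin: centre of its underside, z up. The slide always runs along this body's y axis; place and yaw vary
- bird_slide (a joint): travel of the slide, in m: 0 at the -y end stop, 0.22 at the +y end, growing towards the base's +y. At value q the slide's centre is at y = q - 0.110 in the base frame. It starts between 0 and 0.04; the notch always lies further towards +y, 70 to 180 mm on. Guide friction about 1.5 N
- knob (a point): grip point on the nickel knob, an upright round post 16 mm across, 40 to 97 mm above the table, collar 22 mm across below that, at the robot's end of the slide's draw bar (16 mm wide, top 34 mm high, along the base's x). It lies on the post's axis, 70 mm above the table, 140 mm towards the base's -x from the bird. Moves with the slide, never turns; axes as the base. Pinch it from above at any yaw
- notch (a point): midpoint between two upright steel pins (12 mm across, 14 mm apart along the rail, 30 to 50 mm above the table) on the far (+x) edge of the slide: the gap between them is the notch. 40 mm above the table, 200 mm towards +x from the knob's axis, at the same y in the base frame. Moves with the slide; axes as the base
- ball_seat (a point): where notch must come, in front of the fixed spring ball (12 mm across) that looks to -x out of the stand's foot; axes as the base. From 15 mm before the notch the leading pin rides up the ball: up to 6 N on top of friction, none left 7 mm before it; then the ball draws the slide on, and at the notch about 5 N is needed to leave it either way. A slide left loose within 4 mm is drawn home
- magnifier: fixed magnifier stand behind the rail. Origin on the table under the lens centre (on the bird's path, 60 mm to -x of ball_seat); axes as the base. Foot and plunger block 85 to 145 mm towards +x; a column 16 mm across at 130 mm rises to 212 mm; its arm carries a smoked-glass lens in a brass ring 100 mm across, 171 to 181 mm above the table. Its place along the rail varies. Do not knock it
- wheel_large: loose steel escapement wheel lying flat, about 52 mm across, 8 mm high at the hub; leave alone. Origin: centre of its underside
- wheel_small: loose steel escapement wheel lying flat, about 38 mm across, 8 mm high at the hub; leave alone. Origin: centre of its underside
- crank: loose nickel winding crank lying flat, 80 mm long along its x, 36 mm high at its handle; leave alone. Origin: middle of its underside
- screwdriver: loose screwdriver lying along its x, 150 mm long; leave alone
- loupe: loose black eye loupe, a ring 44 mm across, 28 mm high; leave alone. Origin: centre of its underside
- oil_pot: loose brass oil pot 44 mm across, 34 mm high; leave alone. Origin: centre of its underside
Mind the look-alikes: they are no part of the job. Leave any green or orange look-alike of the magnifier alone.

How it is judged:
By the outcome, as a careful person would: the job done as asked, in the order asked, and still so for the second after the job is handed in, while the arm keeps its last pose, push and grip.
It also fails if it takes over 48 s, if anything falls off the work surface, if the arm or the gripper's body presses on something with over 40 N, if the wrist force passes 120 N, or if a joint passes its speed limit or range.

## Robot

A 7-joint arm with a two-finger parallel gripper is mounted at the origin on the work surface. World frame = base frame: x ahead of the robot, y to its left, z up, the work surface at z = 0. Lengths are in mm, angles in rad, forces in N, time in s.
With the tool pointing down it reaches from about 400 to 900 mm from the base axis. Payload 5.5 kg.
Tool frame: the origin (TCP) lies midway between the tips of the shut fingers; the grasp point (between the pads) lies 19 mm behind it (manip.grip_point_offset is the distance from the TCP to the grasp point, in mm); z points along the fingers, y is the line along which they close (so a half turn about z gives the same grasp; the last joint's range is limited). The gripper opens to 85 mm and grips with 20 to 120 N. Pads are 22 mm wide; open, the fingers measure 114 mm over their backs; the gripper's body (76 mm by 85 mm) begins 54 mm behind the grasp point. The pads swing forward as they close: fully open they stand 13 mm farther back than shut.
Start: joints at [1.497, 0.501, -0.427, 1.55, 0.221, 1.138, -0.21], TCP at [214.839, -613.469, 198.11] pointing down, gripper open.
Joint ranges: [-2.88, 2.88], [-0.31, 2.03], [-1.54, 1.56], [0.2, 2.42], [-1.41, 4.55], [0.19, 2.02], [-2.57, 2.57]. Speed limits (rad/s): [2.57, 2.57, 3.14, 3.14, 3.14, 3.14, 3.14].

## Interface

Orientations are given as a rotation vector (axis times angle).
In Python, from cell import manip, solver, imaging, workorder, telemetry gives the robot as it stands. Calls block until the motion is done:
- manip.move_ptp(position, orientation): joint-space move of the TCP to a pose.
- manip.movel(position, speed=150, orientation=None): straight line of the TCP; orientation=None keeps the orientation; speed is the mean speed in mm/s.
- manip.movej(angles): joint-space move.
- manip.open_gripper() and manip.gripper_close(): open the fingers fully, or close them until they stop; the grip force is fixed at half the most.
- manip.pause(seconds).
- solver.inverse_kinematics(position, orientation): joint angles nearest the present ones, or None.
- imaging.snapshot(name): name is "scene" or "top"; returns the picture (420x560x3 uint8, red, green, blue); there is no depth.
- imaging.camera_model(name): a dict with "fx", "fy", "cx", "cy" (pixels), "k1" (the pictures are not rectified: a ray, as slopes to the right and down, at radius r is drawn at 1 + k1 r^2 times it, then the intrinsics apply), "R" (3x3) and "t" (3): a world point X has camera coordinates R X + t. Camera axes: x right, y down, z forward; pixel columns grow to the right and rows downward; lengths in mm; the calibration is good to about 2 mm. A picture is of the moment at which its call begins. camera_model takes no time and is no camera call.
A pose or a line that the arm cannot do raises manip.IKError and nothing moves.
- workorder.finish_job(): hands the job in; it is judged then, once.
Readings, each from a call of its own:
- telemetry.get_t(): time.
- telemetry.get_joint_positions(): joint angles.
- telemetry.get_qvel(): joint speeds.
- telemetry.get_joint_torque(): joint torques, N m.
- telemetry.get_tool_pos(): TCP position.
- telemetry.get_tcp_rot(): TCP orientation.
- telemetry.get_wrist_force(): force on the tool from outside, world axes, zero at the start.
- telemetry.get_moment(): the same for the moment, N m.
- telemetry.get_width(): finger opening in mm.
- telemetry.get_grip_force(): force on a finger pad.
Only numpy, scipy, OpenCV 4.12 (cv2) and the standard library are available. Lean on these libraries where they do the work, as an engineer would, in place of code of your own. Each camera call takes 0.05 s, during which the arm holds its last target. There are 200 camera calls.

## Working session

There is one attempt and no reset: what is moved stays moved. The work goes in short steps, each a Python script; the robot and the scene stay as the last script left them, time stands still between calls to the robot, and variables do not carry over. Pictures are saved under pics/ and viewed, at most 10 in all, crops included, and the job is handed in when it is done.

```bash
mkdir -p pics; ls
python3 - <<'E'
from cell import imaging,telemetry
import cv2
for n in("scene","top"):
    cv2.imwrite(f"pics/{n}0.png",imaging.snapshot(n)[:,:,::-1]); print(imaging.camera_model(n))
print(telemetry.get_t(),telemetry.get_tcp_rot(),telemetry.get_tool_pos())
E
```

```text
pics
{'fx': 422.34991107167286, 'fy': 422.34991107167286, 'cx': 276.98571139560636, 'cy': 206.25133487383684, 'k1': 0.004519748913160748, 'R': array([[ 0.71574719,  0.69835565, -0.00230953],
       [ 0.46281831, -0.47681551, -0.74729257],
       [-0.52297721,  0.53380367, -0.66449115]]), 't': array([-392.44917353, -138.41600489, 1342.24698661])}
{'fx': 451.6066899223512, 'fy': 451.6066899223512, 'cx': 274.92350014290696, 'cy': 214.75913373929046, 'k1': 0.03138680424540387, 'R': array([[ 0.01134852, -0.99992371, -0.00487798],
       [-0.99859379, -0.01108052, -0.05184263],
       [ 0.05178462,  0.00545946, -0.99864335]]), 't': array([  64.10425638,  482.40911682, 1109.72909798])}
0.1 [-3.09541217e+00 -5.26275626e-01  3.75871077e-04] [ 214.52787705 -612.85637555  197.1591556 ]
```

View pics/scene0.png

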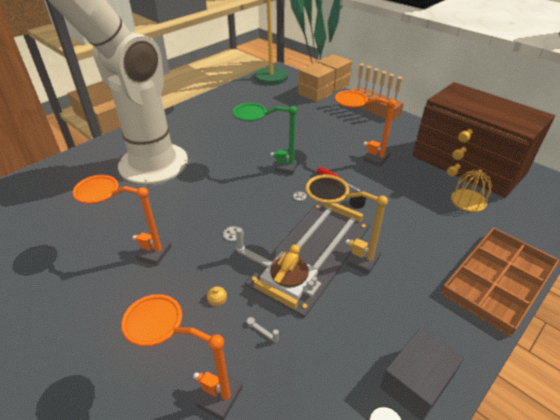

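View pics/top0.png

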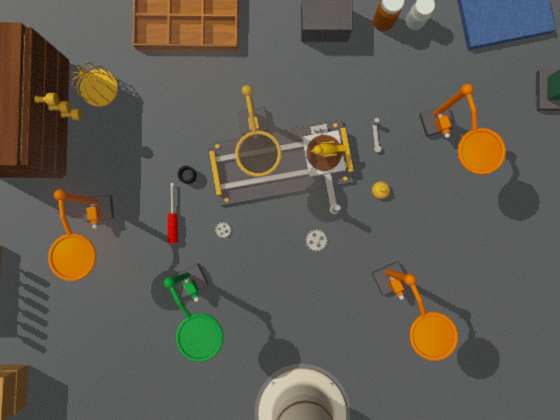

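The top view shows the brass magnifier with its lens at about (258,153) and its column at (247,90). The slide and bird are at (323,152), and the knob is at about (336,208).

Candidates for the magnifier, by top-view pixel:
- **Brass:** lens (258,153), over the rail
- **Orange:** (482,151), (72,257) and (433,336)
- **Green:** (199,337)

I choose the brass one over the rail. For the knob, the post at the end of the draw bar is at (336,208). The look-alike there is the nickel crank at (377,135), which lies loose.

```bash
cat > h.py <<'E'
import numpy as np,cv2
from scipy.optimize import least_squares
from cell import imaging
C={n:imaging.camera_model(n) for n in("scene","top")}
def ray(n,u,v):
    c=C[n];d=np.array([(u-c["cx"])/c["fx"],(v-c["cy"])/c["fy"]]);s=d.copy()
    for _ in range(20): s=d/(1+c["k1"]*(s@s))
    return -c["R"].T@c["t"],c["R"].T@np.array([*s,1])
def onplane(n,u,v,z):
    o,d=ray(n,u,v);return o+d*(z-o[2])/d[2]
def tri(a,b):
    (o1,d1),(o2,d2)=ray("top",*a),ray("scene",*b)
    s=np.linalg.lstsq(np.c_[d1,-d2],o2-o1,rcond=None)[0]
    p,q=o1+d1*s[0],o2+d2*s[1];return (p+q)/2,np.linalg.norm(p-q)
def proj(n,X):
    c=C[n];p=c["R"]@np.asarray(X,float)+c["t"];s=p[:2]/p[2];s=s*(1+c["k1"]*s@s)
    return np.array([c["fx"]*s[0]+c["cx"],c["fy"]*s[1]+c["cy"]])
E
python3 - <<'E'
import cv2,numpy as np
a=cv2.imread("pics/top0.png")[75:225,200:365];b=cv2.imread("pics/scene0.png")[165:320,220:400]
cv2.imwrite("pics/c1.png",cv2.resize(a,None,fx=4,fy=4,interpolation=cv2.INTER_CUBIC))
cv2.imwrite("pics/c2.png",cv2.resize(b,None,fx=3.8,fy=3.8,interpolation=cv2.INTER_CUBIC))
from h import *
for n,roi in(("top",(200,75,365,225)),("scene",(220,165,400,320))):
    im=cv2.imread(f"pics/{n}0.png");h=cv2.cvtColor(im,cv2.COLOR_BGR2HSV)
    m=cv2.inRange(h,(12,110,90),(32,255,255));k=np.zeros_like(m);x0,y0,x1,y1=roi;k[y0:y1,x0:x1]=m[y0:y1,x0:x1]
    cs,_=cv2.findContours(k,cv2.RETR_CCOMP,cv2.CHAIN_APPROX_NONE)
    for c in cs:
        if len(c)>25:
            e=cv2.fitEllipse(c);r=cv2.minAreaRect(c)
            print(n,len(c),"ell",np.round(e[0],1),np.round(e[1],1),"rect",np.round(r[0],1),np.round(r[1],1),round(r[2],1))
E
```

```text
top 94 ell [215.2 172.8] [ 5.4 59.2] rect [215.2 173. ] [45.   5.8] 80.5
top 269 ell [331.7 150.8] [39.  44.5] rect [328.5 152.8] [45.3 42.3] 79.4
top 218 ell [255.1 140.3] [42.9 89.2] rect [247.9 133.8] [89.9 46.5] 63.4
top 109 ell [257.7 153.3] [38.8 39. ] rect [257.8 153.2] [38.2 38.9] 45.0
scene 38 ell [222.6 295.5] [ 6.4 18.1] rect [223.  295.5] [17.  6.] 90.0
scene 104 ell [275.1 293.2] [ 9.5 66.8] rect [273.5 292.4] [52.6  9.9] 29.1
scene 99 ell [287.2 263.1] [17.1 40.3] rect [286.8 263.2] [19.4 42.6] 28.6
scene 53 ell [358.1 246.7] [16.1 18.2] rect [357.3 246.4] [17.9 15.7] 26.6
scene 351 ell [350.9 210.7] [53.6 91.8] rect [355.5 204.7] [100.8  55.4] 47.3
scene 82 ell [327.  188.3] [21.7 35.7] rect [327. 188.] [36. 22.] 0.0
```

View pics/c1.png

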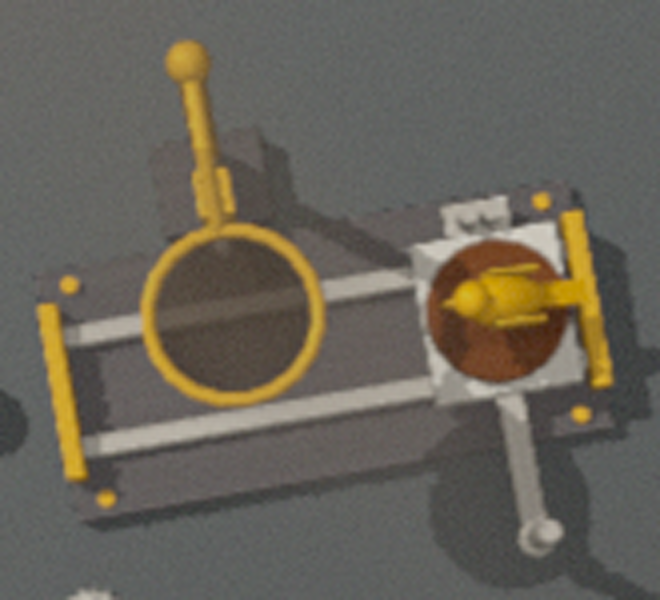

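View pics/c2.png

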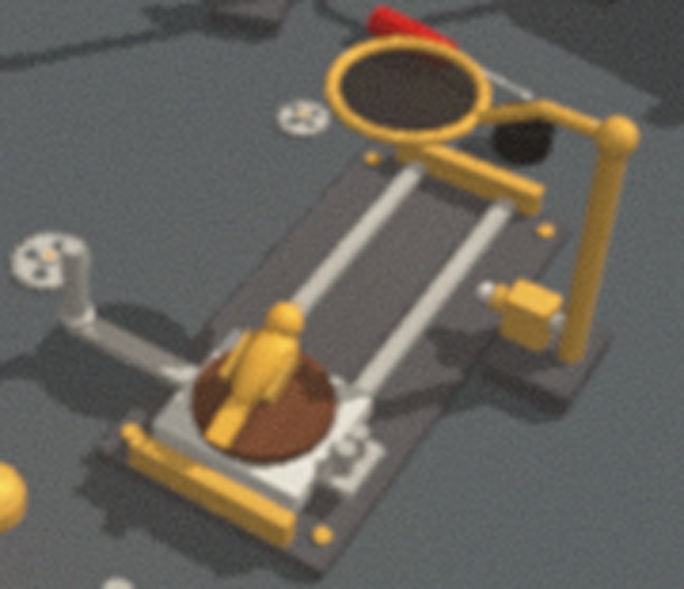

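The top crop (4x, c1) shows:
- the knob top at (547,529), which is px (336.7,207.3)
- the lens centre at px (257.7,153.3)
- the four brass plate screws at crop (541,201), (69,285), (106,498) and (580,413)

The scene crop (c2) shows:
- the knob top at (75,251), which is px (239.7,231)
- the lens at px (327,188.2)
- the ball tip at (487,291)

Next I measure these.

Run:
```python
from h import *
T=lambda u,v:(200+u/4-.375,75+v/4-.375)
S=lambda u,v:(220+u/3.8-.37,165+v/3.8-.37)
scr=np.array([onplane("top",*T(*p),13) for p in[(541,201),(580,413),(106,498),(69,285)]]) # -y+x, -y-x, +y-x, +y+x
print(scr.round(1)); c=scr.mean(0)
sides=[np.linalg.norm(scr[i]-scr[(i+1)%4]) for i in range(4)];print("sides",np.round(sides,1))
yd=(scr[2]+scr[3]-scr[0]-scr[1])[:2];yaw=np.arctan2(-yd[0],yd[1]);
xd=(scr[0]+scr[3]-scr[1]-scr[2])[:2];print("yaw",yaw,np.arctan2(xd[1],xd[0]))
ex=np.array([np.cos(yaw),np.sin(yaw)]);ey=np.array([-ex[1],ex[0]])
loc=lambda p:np.array([(p[:2]-c[:2])@ex,(p[:2]-c[:2])@ey]).round(1)
def show(n,p):print(n,np.round(p,1),"local",loc(p))
kt,ks=T(547,529),S(75,251)
p,e=tri(kt,ks);show("knob tri",p);print(e);show("knob z97",onplane("top",*kt,97));show("knob sc97",onplane("scene",*ks,97))
p,e=tri((257.7,153.3),(327,188.2));show("lens tri",p);print(e);show("lens176",onplane("top",257.7,153.3,176));show("lens181",onplane("top",257.7,153.3,181));show("lens sc",onplane("scene",327,188.2,176))
show("ball40 sc",onplane("scene",*S(487,291),40))
show("column top z212",onplane("top",*T(187,62),212))
show("disc c",onplane("top",*T(498,311),60))
# stop bars
show("bar+",onplane("top",*T(62,392),34));show("bar-",onplane("top",*T(586,298),34))
sc=[onplane("scene",*S(*q),13) for q in[(322,535),(545,231),(373,158)]]
for q in sc: show("screw sc",q)
```

```text
[[ 708.7  -78.1   13. ]
 [ 575.6 -103.1   13. ]
 [ 519.3  191.4   13. ]
 [ 652.7  216.8   13. ]]
sides [135.5 299.8 135.8 300.1]
yaw 0.18837061254995277 0.1865883871027846
knob tri [497.2 -72.5  93. ] local [-138.9 -105.1]
0.103202287933339
knob z97 [497.  -71.9  97. ] local [-139.1 -104.5]
knob sc97 [500.4 -75.   97. ] local [-136.3 -108.2]
lens tri [604.3 106.9 176.1] local [-0.2 51.1]
0.0816466662419701
lens176 [604.3 106.9 176. ] local [-0.2 51.1]
lens181 [603.4 106.7 181. ] local [-1.1 51. ]
lens sc [604.3 107.1 176. ] local [-0.2 51.2]
ball40 sc [671.8 120.5  40. ] local [68.6 51.8]
column top z212 [728.8 130.4 212. ] local [126.5  50.8]
disc c [630.  -46.8  60. ] local [  -3.7 -104.8]
bar+ [582.3 217.   34. ] local [ -1.2 163.4]
bar- [ 643.6 -103.3   34. ] local [  -1.  -162.8]
screw sc [707.7 -77.7  13. ] local [  66.8 -149.6]
screw sc [652.2 216.9  13. ] local [ 67.5 150.2]
screw sc [518.  192.3  13. ] local [-69.  151.2]
```

Everything agrees with the description:
- Screw spacing is 135.6 x 300 mm and the yaw is 0.188.
- The lens triangulates at z = 176, on the rail axis at local y = 51.1. The ball and column agree.
- The knob is at local (-139,-105), so q is about 5 mm and the travel needed is about 156 mm.

I'll lift clear of the 212 mm look-alikes first, then go above the knob.

```bash
cat >> h.py <<'E'
from cell import manip,solver,telemetry
from scipy.spatial.transform import Rotation as Ro
YAW=.188; EX=np.array([np.cos(YAW),np.sin(YAW),0]); EY=np.array([-EX[1],EX[0],0])
CEN=np.array([614.1,56.75,0])
def W(x,y,z): return CEN+EX*x+EY*y+[0,0,z]
def ori(s):
    y=s*EY;z=np.array([0,0,-1.]);return Ro.from_matrix(np.c_[np.cross(y,z),y,z]).as_rotvec()
E
python3 - <<'E'
from h import *
for s in(1,-1):
    for p in((-139.5,-104.8,380),(-139.5,-104.8,51),(-139.5,55,51)):
        j=solver.inverse_kinematics(W(*p),ori(s));print(s,p,W(*p).round(1),None if j is None else np.round(j,2))
p=telemetry.get_tool_pos();manip.movel([p[0],p[1],360],200)
best=None
for s in(1,-1):
    j=solver.inverse_kinematics(W(-139.5,-104.8,330),ori(s))
    if j is not None and (best is None or np.abs(np.array(j)-telemetry.get_joint_positions()).max()<best[0]): best=(np.abs(np.array(j)-telemetry.get_joint_positions()).max(),s)
s=best[1];print(best)
manip.move_ptp(W(-139.5,-104.8,330),ori(s))
manip.movel(W(-139.5,-104.8,140),150)
print(telemetry.get_t(),telemetry.get_joint_positions(),telemetry.get_tool_pos(),telemetry.get_wrist_force())
a=imaging.snapshot("top");b=imaging.snapshot("scene")
cv2.imwrite("pics/d.png",cv2.resize(b[100:320,130:420],None,fx=2.6,fy=2.6)[:,:,::-1])
cv2.imwrite("pics/d_top.png",a[:,:,::-1])
E
```

```text
1 (-139.5, -104.8, 380) [496.6 -72.3 380. ] [ 1.2   0.26 -1.32  1.64  0.26  1.44  1.62]
1 (-139.5, -104.8, 51) [496.6 -72.3  51. ] [ 0.81  0.6  -0.91  2.02  0.64  0.83  1.3 ]
1 (-139.5, 55, 51) [466.8  84.7  51. ] [ 0.66  0.69 -1.14  2.08  0.81  0.91  0.81]
-1 (-139.5, -104.8, 380) [496.6 -72.3 380. ] [ 1.05  0.18 -1.08  1.64  0.16  1.42 -1.43]
-1 (-139.5, -104.8, 51) [496.6 -72.3  51. ] [ 0.64  0.51 -0.67  2.03  0.45  0.76 -1.69]
-1 (-139.5, 55, 51) [466.8  84.7  51. ] [ 0.52  0.56 -0.93  2.08  0.63  0.8  -2.18]
(np.float64(1.3108953933929697), -1)
4.6583 [ 0.88737885  0.44435504 -0.97757693  1.95952231  0.44753057  0.96950876
 -1.68939407] [497.42116641 -72.28918685 140.81038033] [-0.12633514 -0.22075945  0.46962695]
```

View pics/d.png

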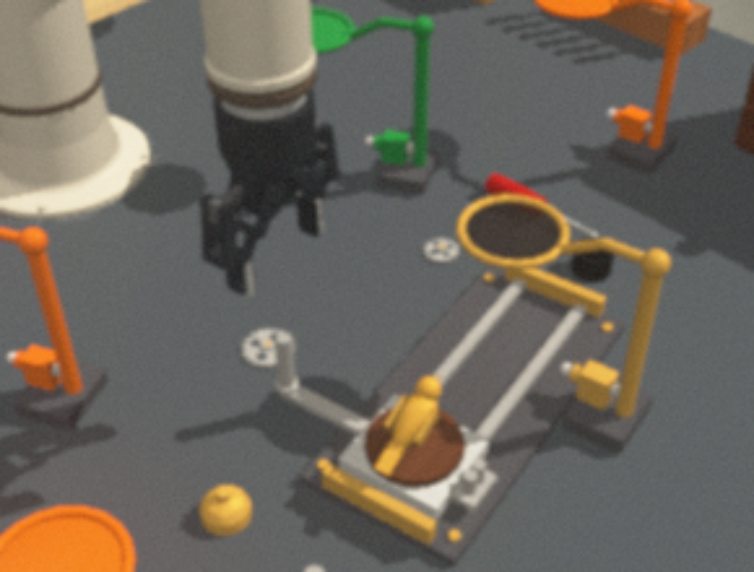

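The gripper hangs open above the knob, with fingertips at (240,290) and (318,232) and the knob top at (285,340) beneath their midpoint. The fingers straddle along the rail as planned, so I descend and grip.

Run:
```python
from h import *
manip.movel(W(-139.5,-104.8,51),80)
F0=np.array(telemetry.get_wrist_force());manip.gripper_close()
p=np.array(telemetry.get_tool_pos())
print("grip",telemetry.get_width(),telemetry.get_grip_force(),p.round(1),F0.round(2),np.round(telemetry.get_wrist_force(),2),telemetry.get_t())
def go(y,v):
    manip.movel(W(-139.5,y,51),v)
    F=np.array(telemetry.get_wrist_force());P=np.array(telemetry.get_tool_pos())-CEN
    print(y,"act",(P@EX).round(1),(P@EY).round(1),P[2].round(1),"F",(F@EX).round(2),(F@EY).round(2),F[2].round(2),round(telemetry.get_t(),2))
go(-95,30)
go(-60,50);go(30,70)
for y in(33,36): go(y,30)
```

```text
grip 13.030361436166524 58.59886148179996 [496.7 -72.4  51.3] [-0.45  1.22  0.99] [-1.75 -1.86  4.8 ] 6.6917
-95 act -139.5 -94.7 51.2 F -3.11 -0.51 6.07 7.17
-60 act -139.4 -59.6 51.2 F -1.91 1.37 5.98 8.02
30 act -139.2 30.4 51.2 F -1.9 -0.2 6.54 9.45
33 act -139.2 33.3 51.2 F -1.13 1.14 6.27 9.7
36 act -139.2 36.2 51.2 F -0.69 -0.45 6.16 9.95
```

The opening reads 13 mm, not the 16 mm expected, and the drag force is small. I'll look before going on.

Run:
```python
from h import *
b=imaging.snapshot("scene");cv2.imwrite("pics/e.png",cv2.resize(b[130:310,200:400],None,fx=3.3,fy=3.3)[:,:,::-1])
print(telemetry.get_width(),telemetry.get_grip_force())
```

```text
12.898083726988666 58.773467830101254
```

View pics/e.png

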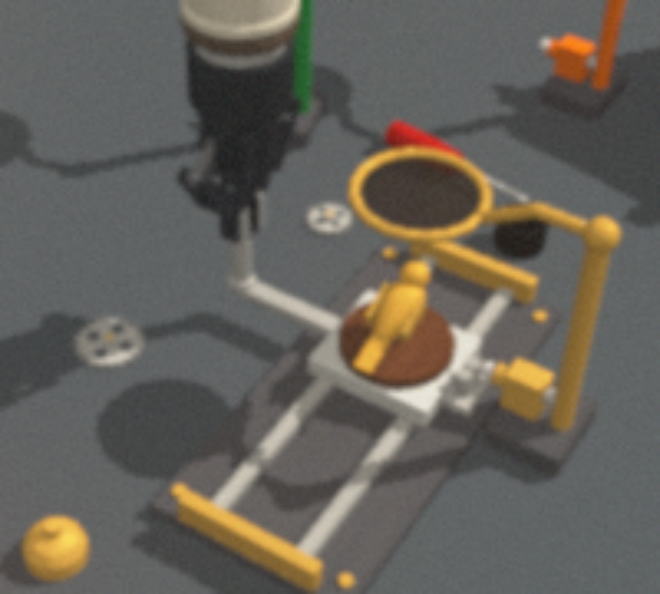

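The slide has followed. The knob is in the fingers at (243,240), and the pins at (465,375) are just coming up to the ball at (480,370). I'll feel forward in small steps.

```bash
cat >> h.py <<'E'
def go(y,v=20,n=8):
    manip.movel(W(-139.5,y,51),v);L=[];Q=[]
    for _ in range(n):
        manip.pause(.02);L.append(telemetry.get_wrist_force());Q.append(telemetry.get_tool_pos()-CEN)
    F=np.mean(L,0);P=np.mean(Q,0)
    print(y,"act",(P@EY).round(2),"F",(F@EX).round(2),(F@EY).round(2),F[2].round(2),round(telemetry.get_t(),2));return (P@EY),F@EY
E
python3 - <<'E'
from h import *
for y in np.arange(37,49.1,1): go(y)
E
```

```text
37.0 act 36.84 F -1.22 -1.18 6.1 10.38
38.0 act 37.22 F -1.3 -2.42 6.04 10.77
39.0 act 37.53 F -1.41 -3.8 6.62 11.15
40.0 act 38.0 F -1.15 -5.29 6.76 11.53
41.0 act 38.24 F -1.28 -6.47 6.87 11.92
42.0 act 38.67 F -1.12 -7.42 6.78 12.3
43.0 act 39.37 F -1.52 -8.19 6.67 12.68
44.0 act 39.58 F -1.28 -9.56 7.31 13.07
45.0 act 40.52 F -0.88 -9.64 7.05 13.45
46.0 act 40.74 F -1.28 -11.84 7.21 13.83
47.0 act 42.04 F -1.03 -11.23 7.23 14.22
48.0 act 43.71 F -1.32 -9.34 7.12 14.6
49.0 act 48.96 F -1.38 1.39 5.1 14.98
```

The ramp started near 36.5 and snapped over after 43.7, so the notch should be near 51, which matches the lens measurement. I'll ease in.

Run:
```python
from h import *
for y in(49.7,50.3,50.8,51.2): go(y)
```

```text
49.7 act 50.48 F -1.29 0.94 5.22 15.37
50.3 act 50.89 F -1.14 0.73 5.27 15.75
50.8 act 51.17 F -1.26 0.14 5.69 16.13
51.2 act 51.37 F -1.19 -0.1 5.64 16.52
```

Run:
```python
from h import *
for y in(51.8,52.4,51.6,50.8,50.2,50.8,51.2): go(y)
b=imaging.snapshot("scene");cv2.imwrite("pics/f.png",cv2.resize(b[180:290,270:400],None,fx=5,fy=5,interpolation=cv2.INTER_CUBIC)[:,:,::-1])
```

```text
51.8 act 51.59 F -1.09 -1.11 5.8 16.9
52.4 act 51.74 F -1.45 -2.24 5.81 17.28
51.6 act 51.65 F -0.85 -0.25 5.75 17.67
50.8 act 51.53 F -1.27 1.06 5.69 18.05
50.2 act 51.47 F -1.18 2.09 5.11 18.43
50.8 act 51.55 F -0.8 1.01 5.65 18.82
51.2 act 51.58 F -1.41 0.34 5.61 19.2
```

View pics/f.png

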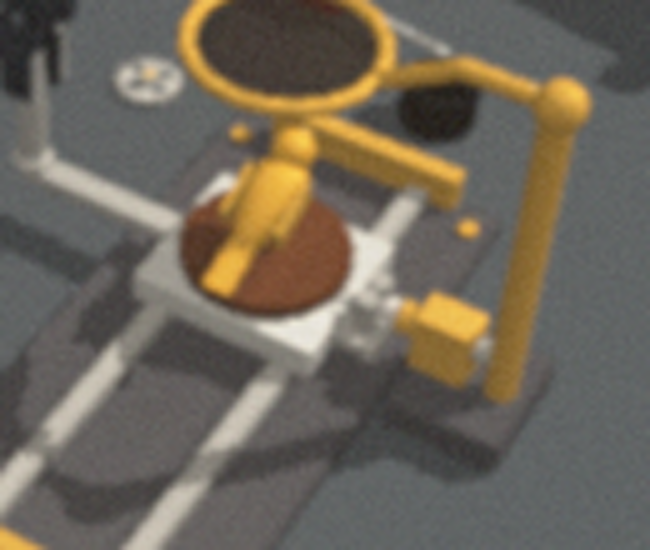

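The ball at (395,303) sits between the pins at (380,285) and (362,318). Pushing ±2 N either way moves the slide only about ±0.15 mm around 51.6, so it is seated. I'll unload the arm, check that it is still and gripping, and hand in.

Run:
```python
from h import *
from cell import workorder
go(51.4);manip.pause(.5);go(51.4)
print(telemetry.get_width(),telemetry.get_grip_force(),np.abs(telemetry.get_qvel()).max())
print(workorder.finish_job(),telemetry.get_t())
```

```text
51.4 act 51.59 F -1.13 -0.05 5.65 19.63
51.4 act 51.59 F -1.45 -0.37 5.58 20.52
13.005751258001666 58.99395484032311 0.0016394326170922425
the job is handed in; nothing more can be done
the job is handed in; nothing more can be done
```

The job is handed in: the nightingale slide is seated and still in the notch under the brass magnifier, with the fingers still gripping the knob at about 59 N, and the last robot clock reading before hand-in was about 20.5 s.

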